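# Shut and latch the filter lid of a goldsmith's dust collector

## Robot

A 6-joint arm with a two-finger parallel gripper is mounted at the origin on the work surface. World frame = base frame: x ahead of the robot, y to its left, z up, the work surface at z = 0. Lengths are in m, angles in degrees, forces in N, time in s.
With the tool pointing down it reaches from about 0.3 to 0.775 m from the base axis. Payload 14.6 kg.
Tool frame: the origin (TCP) lies between the finger pads; the fingertips stand 25 mm ahead of it and the grasp point (between the pads) lies 6 mm ahead of it; y points along the fingers, z is the direction in which the jaws open and shut, and the axes are right-handed (so a half turn about y gives the same grasp; the last joint's range is limited). The gripper opens to 94 mm and grips with 3 to 60 N. Pads are 16 mm wide; open, the fingers measure 119 mm over their backs; the gripper's body (75 mm by 177 mm) begins 78 mm behind the grasp point.
Start: joints at [60.298, 17.183, 87.147, -0, 75.671, -3.816], TCP at [0.24, 0.495, 0.23] pointing down, gripper open.
Joint ranges: [-173.82, 173.82], [-45.26, 126.66], [13.44, 144.39], [-59.66, 239.66], [0, 175.72], [-146.38, 146.38]. Speed limits (degrees/s): [127.2, 127.2, 147.25, 180, 180, 180].

## Interface

Orientations are given as a 3x3 rotation matrix whose columns are the frame's x, y, z axes.
In Python, from bench import monitor, viewer, order gives the robot as it stands. The module is installed in compiled form; this text tells all that it offers.
- The arm moves only by the shell command python3 -m pendant 'ROWS' [OPENING] [FORCE]. ROWS is a JSON object of lists of equal length, an entry for each row: "delta_pos": the shift along the world's x, y, z in units of 50 mm (1.0 is 50 mm), a list of three; "rot": the turn, a rotation vector about the world's x, y, z in units of 10 degrees (1.0 is 10 degrees), a list of three. A call has 1 to 12 rows; each row shifts and turns the commanded pose from where the row before left it; what a row does not reach is not made up. A row lasts 1/8 s, in which the tool goes at most 62.5 mm and 10.7 degrees, less where a joint would pass 70% of its speed; a pose out of reach is approached as far as the arm can. A call is refused whole if a number of a shift passes 1 or a number of a turn 1, either way. A call with a gripper value outside its range is refused whole. OPENING is the opening, from -1 (shut) to 1 (fully open), set as the call begins (- or left out, the last holds). The fingers move at their own pace and stop on an object; FORCE is the grip in N (left out, the last holds). Time passes only in rows, so rows that do not move let the fingers close. It gives the time, the measured TCP pose, the force and the opening at its end, in the units of the state.
- monitor.observe(): the state, without advancing time (a new reading comes with each control period).
- viewer.get_image(name): name is "scene" or "top" or "wrist"; returns a dict with "image" (420x560x3 uint8, blue, green, red), "K" (3x3 intrinsics, pixels), "distortion" ([k1, k2, p1, p2, k3] as OpenCV has them; the pictures are not rectified), "origin" and "attitude" of the camera in the world; the wrist camera has in their place "mount" (4x4, takes a point from camera to tool coordinates, whose origin is the TCP and whose axes are the tool frame's). Camera axes: x right, y up, looking along -z (the intrinsics and any distortion apply to the point x, -y, -z); pixel columns grow to the right and rows downward; lengths in m; the calibration is good to about 2 mm. A picture is of the moment at which its call begins: read the wrist's pose just before it. There is no depth.
- order.sign_off(): hands the job in, once; it reports no verdict.
The state is a dict: "clock": time; "joints": joint angles; "qd": joint speeds; "joint_efforts": joint torques, N m; "eef_pos": TCP position; "tool_rot": TCP orientation; "force": force on the tool from outside, world axes, zero at the start; "torque": the same for the moment, N m; "finger_gap": finger opening in m.
Only numpy, scipy, OpenCV 4.12 (cv2) and the standard library are available. Lean on these libraries where they do the work, as an engineer would, in place of code of your own. Each camera call takes 0.05 s, during which the arm holds its last target. There are 200 camera calls.

## Task

The filter in the bench dust collector has been changed: swing its lid shut, then press the sprung wing-head fastener lightly and turn it until you feel it drop into its slot, push it right in and turn it a quarter turn clockwise, so that it clicks into its notch and stays locked when you let go. Never force it - the receptacle is thin pressed sheet and more than 20 N on it bends it - and leave the other things on the bench and on the machine where they are.

Things in the scene. Friction and masses are not known exactly. Their poses are not given: they have to be found in the camera images.
- machine: grey bench dust collector, fixed on the bench: a box 270 mm deep (own x; front at -x, towards the robot), 240 mm wide (own y), 150 mm tall; its yaw differs from case to case. Origin: centre of the underside. A filter well in the flat top deck (z = 150 mm) takes x -123..+55 mm, y +/-68 mm. A black hose stub sticks out of its back, 70 mm up
- lid_hinge (a point): middle of the lid's hinge line, at machine x = +55 mm, y = 0, z = 150 mm (fixed to the machine); the hinge line runs along machine y
- lid (a joint): lid angle, rad: 0 = shut, flat on the deck; grows as it swings up and back, away from the machine's front; starts at 0.9 to 1.25. White panel, 180 mm from hinge to free edge, 150 mm wide, 4 mm thick (its underside lies in the hinge line). A stiff friction hinge holds it at any angle; 1 to 3 N at the free edge closes it
- lid_edge (a point): middle of the lid's free edge, mid-thickness, 180 mm from the hinge line
- stud: sprung quarter-turn stud, captive in the lid on its centre line, 155 mm from the hinge line. Origin: on its axis, level with the lid's outer face while sprung out (4 mm above the deck when shut); sinks as it is pressed. z: its axis, out of the lid; y: along the hinge line (does not turn with the wing). A 14 mm shank, 14 mm tall, carries the wing. Spring: 4 N, then 0.4 N more per mm
- wing_grip (a point): where to pinch the wing: on the stud's axis, 36 mm out from the lid's outer face while sprung out. The wing is a flat black bar 44 mm long (own y), 9 mm thick (own x), 26 mm tall (own z, the stud's axis), from 18 to 44 mm out. At its foot a round skirt, 34 mm wide, 4 mm thick, its face 18 mm out: fingertips set down on it bear the push, while the wing is pinched across its 9 mm
- wing (a joint): turn of the wing, rad, positive anticlockwise seen from above, so that locking goes negative; 0 = wing along the hinge line. The stud's cross pin is parallel to the wing. It enters the receptacle's slot only when parallel to it (within 0.13 rad), and locks 1.57 clockwise of that. With the stud sprung out the wing turns with slight friction and stays where put; starts within +/-0.45
- cross_pin (a point): middle of the steel cross pin near the stud's lower end, 3.5 mm thick, 20 mm long, parallel to the wing, 10 mm below the stud's origin. Lid shut and pin not lined up with the slot, it lands on the slotted plate after 2 mm of press and goes no deeper. Lined up, it drops through the plate, passes under the cam ridge at 9 mm of press and bottoms at 10.5 mm (spring 8.2 N)
- receptacle: steel bracket inside the front wall, under the stud; holds a slotted cam cup, 28 mm square. Origin: on the stud's axis at deck height, x and y as the machine's. The cup has float: its slot sits up to 0.6 rad either way from the hinge line, not known from these poses (it stays as it sits). Feel for it: press 6 to 9 N and turn. Over 20 N between stud and receptacle bends it
- slot (a point): middle of the receptacle, at deck height on the stud's axis. Past the ridge the wing turns clockwise up to end stops 1.67 rad from the slot's direction. Let go beyond 1.42 rad, the spring lifts the pin 2 mm into a notch (stud then 7 mm down) and it is locked; let go earlier, it stays under the ridge (9 mm down), held but not locked, and can be gripped again
- brush: bystander: oval wooden block with a short black bristle pad, 105 x 50 x 44 mm; origin centre of underside
- canister: bystander: small upright black film canister with a grey cap, 35 mm wide, 53 mm tall; origin centre of underside
- tin: bystander: round aluminium screw-top tin, 46 mm wide, 20 mm tall, standing on the rear deck of the machine; origin centre of underside
- bowl: bystander: white ceramic bowl, 110 mm wide, 40 mm tall; origin centre of underside
- bench_block: bystander: steel bench block 65 x 65 x 20 mm; origin centre of underside
- mandrel: bystander: tapered steel ring mandrel lying on the bench along its own x, 310 mm long, 25 mm thick; origin under it, 100 mm from its thin end
- pliers: bystander: small pliers with dark rubber grips lying flat, 150 mm long, 16 mm tall; origin under the pivot

How it is judged:
By the outcome, as a careful person would: the job done as asked, in the order asked, and still so for the second after the job is handed in, with the robot touching nothing.
It also fails if it takes over 72 s, if anything falls off the work surface, if the arm or the gripper's body presses on something with over 40 N, if the wrist force passes 120 N, or if a joint passes its speed limit or range.

## Working session

There is one attempt and no reset: what is moved stays moved. The work goes in short steps, Python scripts to look and compute and a shell command to move; the robot and the scene stay as the last step left them, time stands still between calls to the robot, and variables do not carry over. Pictures are saved under pics/ and viewed, about 8 in all and at most 12, crops included, and the job is handed in when it is done.

```bash
mkdir -p pics; cat > h.py <<'E'
import numpy as np, cv2
from bench import monitor, viewer, order
def cam(name):
    s=monitor.observe(); d=viewer.get_image(name)
    if 'mount' in d:
        T=np.eye(4);T[:3,:3]=s['tool_rot'];T[:3,3]=s['eef_pos'];T=T@np.array(d['mount'])
        d['origin'],d['attitude']=T[:3,3],T[:3,:3]
    d['origin']=np.array(d['origin']);d['attitude']=np.array(d['attitude']);return d
def ray(d,px):
    p=cv2.undistortPoints(np.array(px,float).reshape(-1,1,2),np.array(d['K']),np.array(d['distortion'])).reshape(-1,2)
    v=np.c_[p[:,0],-p[:,1],-np.ones(len(p))]@d['attitude'].T
    return v/np.linalg.norm(v,axis=1)[:,None]
def onz(d,px,z):
    v=ray(d,px);return d['origin']+v*((z-d['origin'][2])/v[:,2])[:,None]
def proj(d,P):
    q=(np.atleast_2d(P)-d['origin'])@d['attitude']*[1,-1,-1]
    return cv2.projectPoints(q.reshape(-1,1,3),np.zeros(3),np.zeros(3),np.array(d['K']),np.array(d['distortion']))[0].reshape(-1,2)
def tri(ds,pxs):
    A=np.zeros((3,3));b=np.zeros(3)
    for d,p in zip(ds,pxs):
        v=ray(d,[p])[0];M=np.eye(3)-np.outer(v,v);A+=M;b+=M@d['origin']
    return np.linalg.solve(A,b)
E
python3 - <<'E'
from h import *
np.set_printoptions(precision=4,suppress=True)
s=monitor.observe();print(s)
import pickle
D={n:cam(n) for n in("scene","top")}
pickle.dump(D,open('d0.pkl','wb'))
for n,d in D.items():
    cv2.imwrite(f'pics/{n}0.png',cv2.resize(d['image'],(800,600)));print(n,d['origin'],d['attitude'],d['K'])
E
```

```text
{'clock': 0.0, 'joints': array([60.2978, 17.2139, 87.1805, -0.0015, 75.6708, -3.8162]), 'qd': array([ 0.1243, -0.0582, -0.0051, -0.0516,  0.0478,  0.0094]), 'joint_efforts': array([  0.0015, -53.1819, -35.2722,   0.0709,   0.0245,  -0.0001]), 'eef_pos': array([0.24  , 0.4946, 0.2299]), 'tool_rot': array([[ 0.8997, -0.0005,  0.4366],
       [-0.4366, -0.001 ,  0.8997],
       [-0.0001, -1.    , -0.0011]]), 'force': array([-0.3895, -0.2577, -0.2646]), 'torque': array([-0.0656, -0.0003, -0.0088]), 'finger_gap': 0.09399713426721933}
scene [ 1.06   -0.1513  1.1106] [[ 0.258  -0.8431  0.4718]
 [ 0.9661  0.2313 -0.115 ]
 [-0.0122  0.4854  0.8742]] [[432.8557   0.     283.5466]
 [  0.     432.8557 218.3665]
 [  0.       0.       1.    ]]
top [ 0.3777 -0.0193  1.3788] [[ 0.0145  0.9942 -0.1069]
 [-0.9999  0.0143 -0.0029]
 [-0.0014  0.107   0.9943]] [[451.3456   0.     285.4728]
 [  0.     451.3456 209.9516]
 [  0.       0.       1.    ]]
```

View pics/scene0.png

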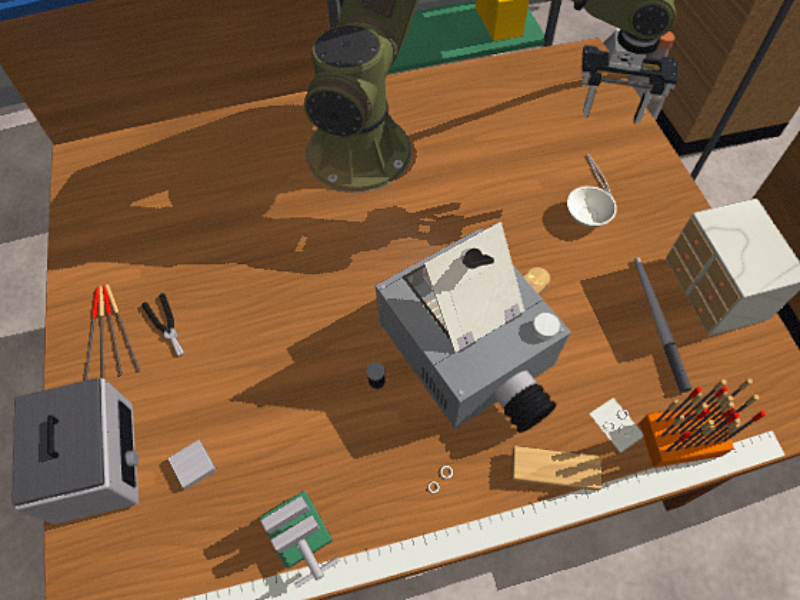

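View pics/top0.png

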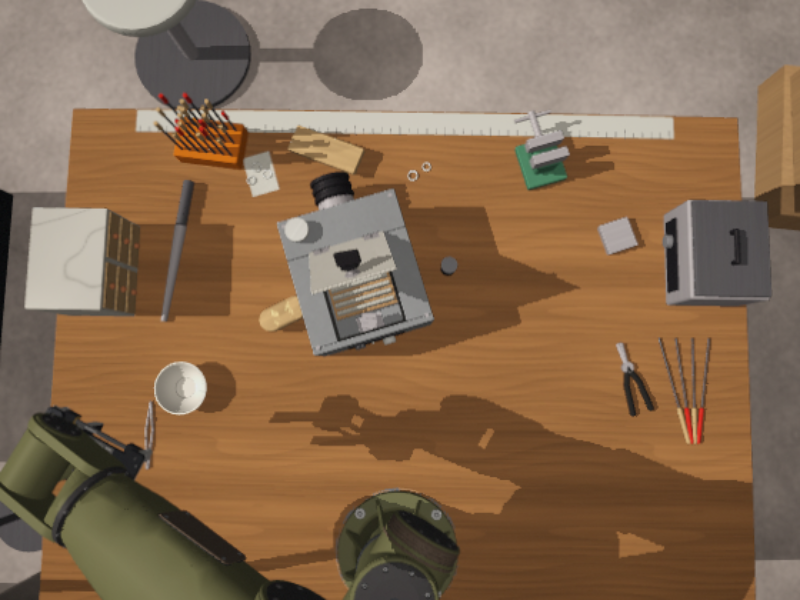

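The top picture shows the deck corners (800-px scale) at (278,222), (393,191), (433,319) and (313,354). In the scene picture the lid's free edge runs from (425,265) to (500,224), with the wing at about (478,258).

```bash
python3 - <<'E'
from h import *
import pickle
np.set_printoptions(precision=4,suppress=True)
D=pickle.load(open('d0.pkl','rb'));k=.7
C=onz(D['top'],np.array([(278,222),(393,191),(433,319),(313,354)])*k,.15)
print(C, np.linalg.norm(np.diff(C[[0,1,2,3,0]],axis=0),axis=1))
S=onz(D['scene'],np.array([(378,288),(456,425),(568,335)])*k,.15);print('scene corners FR BR BL',S)
# scene: FR,BR,BL
A=np.vstack([C[[0,1,2,3]],S[[2,1,0]]])
L=np.array([(.135,.12),(.135,-.12),(-.135,-.12),(-.135,.12),(.135,.12),(.135,-.12),(-.135,-.12)])
a=L-L.mean(0);b=A[:,:2]-A[:,:2].mean(0)
yaw=np.arctan2((a[:,0]*b[:,1]-a[:,1]*b[:,0]).sum(),(a*b).sum())
R=np.array([[np.cos(yaw),-np.sin(yaw)],[np.sin(yaw),np.cos(yaw)]])
o=A[:,:2].mean(0)-R@L.mean(0);print('yaw',np.degrees(yaw),'o',o,'res',A[:,:2]-(L@R.T+o))
R3=np.eye(3);R3[:2,:2]=R;O=np.r_[o,0]
np.savez('m.npz',R=R3,O=O)
# lid angle from edge corners, scene & top
for n,px in(('scene',[(425,265),(500,224)]),('top',[(313,293),(397,263)])):
    d=D[n];rs=ray(d,np.array(px)*k)@R3;c=(d['origin']-O)@R3
    for r,y in zip(rs,(-.075,.075) if n=='scene' else (.075,-.075)):
        t=(y-c[1])/r[1]; p=c+r*t-[.055,0,.15]
        # distance 0.18 in xz
        f=lambda t:np.hypot(*( (c+r*t-[.055,0,.15])[[0,2]]))-.18
        ts=np.linspace(.4,1.6,6001);v=np.array([f(t) for t in ts]);i=np.where(np.diff(np.sign(v)))[0]
        print(n,[(np.arctan2((c+r*ts[j])[2]-.15,.055-(c+r*ts[j])[0]),(c+r*ts[j])[1]) for j in i])
W=lambda p:O+R3@np.array(p)
for th in(1.0,1.1,1.2):
    e=W([.055-.18*np.cos(th),0,.15+.18*np.sin(th)]);print(th,e,[proj(D[n],e)/k for n in D])
print('slot',W([-.1,0,.15]), 'hinge',W([.055,0,.15]))
E
```

```text
[[ 0.6588  0.2392  0.15  ]
 [ 0.7236  0.0164  0.15  ]
 [ 0.4739 -0.0643  0.15  ]
 [ 0.4039  0.1631  0.15  ]] [0.232  0.2624 0.238  0.266 ]
scene corners FR BR BL [[ 0.4805 -0.0596  0.15  ]
 [ 0.7654  0.0005  0.15  ]
 [ 0.6613  0.2374  0.15  ]]
yaw 17.109226975203708 o [0.5719 0.0868] res [[-0.0068 -0.002 ]
 [-0.0126  0.0045]
 [-0.0042  0.0033]
 [-0.0037  0.0013]
 [-0.0043 -0.0038]
 [ 0.0292 -0.0113]
 [ 0.0024  0.008 ]]
scene [(np.float64(0.9837887119735108), np.float64(-0.06960461853672834)), (np.float64(0.014826304816670166), np.float64(-0.014817969572749001))]
scene [(np.float64(0.9680041087740809), np.float64(0.07808602129326914)), (np.float64(0.03270863280245918), np.float64(0.15686472240978905))]
top [(np.float64(0.9593143854011261), np.float64(0.0750603388394832)), (np.float64(-1.2674747305771743), np.float64(0.11029789335140172))]
top [(np.float64(1.0157348741982128), np.float64(-0.0753601980088142)), (np.float64(-1.3410044732078916), np.float64(-0.0848407652710847))]
1.0 [0.5315 0.0744 0.3015] [array([[462.5486, 245.9423]]), array([[354.518 , 276.8445]])]
1.1 [0.5464 0.079  0.3104] [array([[468.6075, 249.5391]]), array([[351.5459, 267.2348]])]
1.2 [0.5621 0.0838 0.3178] [array([[475.0625, 254.201 ]]), array([[348.4919, 257.1991]])]
slot [0.4763 0.0574 0.15  ] hinge [0.6244 0.103  0.15  ]
```

Next I raise the tool and swing it over the machine. The tool yaw comes round so the jaws open along machine x, and then I take a close look.

```bash
python3 -m pendant '{"delta_pos":[[0.3,-0.3,0.9],[0.5,-0.6,0.9],[0.5,-0.6,0.9],[0.5,-0.7,0.7],[0.6,-0.7,0.6],[0.6,-0.8,0.4],[0.6,-0.9,0],[0.6,-0.9,0],[0.6,-0.9,0],[0.5,-0.9,0],[0.5,-0.8,0],[0.4,-0.8,0]],"rot":[[0,0,-0.4],[0,0,-0.4],[0,0,-0.4],[0,0,-0.4],[0,0,-0.4],[0,0,-0.4],[0,0,-0.4],[0,0,-0.4],[0,0,-0.4],[0,0,-0.4],[0,0,-0.4],[0,0,-0.3]]}' -1
python3 - <<'E'
from h import *
import pickle
np.set_printoptions(precision=4,suppress=True)
s=monitor.observe();print(s['joints'],s['eef_pos'],s['tool_rot'],s['force'])
d=cam('wrist');print(d['mount'],d['K'],d['distortion']);pickle.dump(d,open('d1.pkl','wb'))
cv2.imwrite('pics/w1.png',d['image'])
E
```

```text
clock: 1.6
eef_pos: [0.5508, 0.0482, 0.4499]
tool_rot: [[0.292, -0.001, 0.956], [-0.956, 0.0, 0.292], [-0.0, -1.0, -0.001]]
force: [0.4, 0.7, 0.0]
finger_gap: 0.0006
[  1.2094  14.6279  61.9709   0.0028 103.452  -15.7768] [0.5508 0.0482 0.4499] [[ 0.2922 -0.0009  0.9564]
 [-0.9564  0.      0.2922]
 [-0.0003 -1.     -0.0008]] [0.3706 0.682  0.0271]
[[-0.0009 -0.9699 -0.2433 -0.0706]
 [ 0.0017  0.2433 -0.9699 -0.1531]
 [ 1.     -0.0013  0.0015 -0.0002]
 [ 0.      0.      0.      1.    ]] [[324.2995   0.     281.0741]
 [  0.     324.2995 211.8016]
 [  0.       0.       1.    ]] [-0.0425  0.      0.      0.      0.    ]
```

View pics/w1.png

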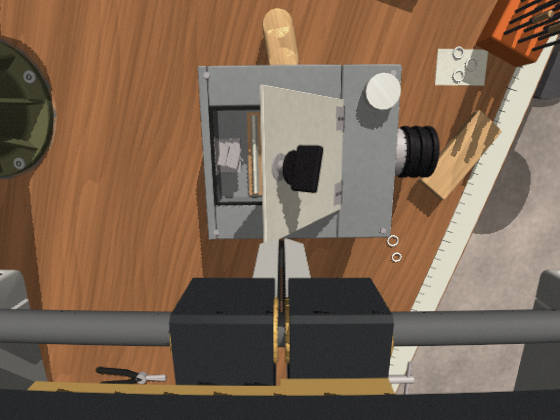

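The wrist picture shows the deck corners at (199,66), (401,66), (393,238) and (208,238). The lid edge runs from (262,86) to (264,240) and the hinges are near (341,118) and (339,195).

```bash
python3 - <<'E'
from h import *
import pickle
np.set_printoptions(precision=4,suppress=True)
d=pickle.load(open('d1.pkl','rb'))
A=onz(d,[(199,66),(401,66),(393,238),(208,238)],.15)[:,:2]
L=np.array([(-.135,.12),(.135,.12),(.135,-.12),(-.135,-.12)])
b=A-A.mean(0)
yaw=np.arctan2((L[:,0]*b[:,1]-L[:,1]*b[:,0]).sum(),(L*b).sum())
R=np.eye(3);R[:2,:2]=[[np.cos(yaw),-np.sin(yaw)],[np.sin(yaw),np.cos(yaw)]]
O=np.r_[A.mean(0),0];print(np.degrees(yaw),O,'res',A-(L@R[:2,:2].T+O[:2]))
np.savez('m.npz',R=R,O=O)
c=(d['origin']-O)@R
for px in[(262,86),(264,240)]:
    r=ray(d,[px])[0]@R;ts=np.linspace(.1,.6,5001);P=c+ts[:,None]*r-[.055,0,.15]
    i=np.where(np.diff(np.sign(np.hypot(P[:,0],P[:,2])-.182)))[0]
    print([(np.arctan2(P[j,2],-P[j,0]),P[j]) for j in i])
W=lambda p:O+R@np.array(p)
print('slot',W([-.1,0,.15]),'mach axes',R[:,0],R[:,1])
s=monitor.observe()['eef_pos']
for th in(.97,.9,.75,.6,.45,.3,.15,0):   # tip contact on outer face at r=.168,y=-.052
    u=np.array([-np.cos(th),0,np.sin(th)]);n=np.array([np.sin(th),0,np.cos(th)])
    p=np.array([.055,-.052,.15])+.165*u+.004*n
    w=W(p)+[0,0,.025];print(th,w,(w-s)/.05);s=w
E
```

```text
17.48405823960532 [0.5649 0.0897 0.    ] res [[ 0.0018 -0.0003]
 [-0.0028 -0.0034]
 [ 0.0022  0.0013]
 [-0.0013  0.0023]]
[(np.float64(1.0055382222564855), array([-0.0975,  0.0735,  0.1537]))]
[(np.float64(0.9980522006937316), array([-0.0986, -0.0682,  0.153 ]))]
slot [0.4696 0.0597 0.15  ] mach axes [0.9538 0.3004 0.    ] [-0.3004  0.9538  0.    ]
0.97 [0.5472 0.0296 0.3134] [-0.1006 -0.2958 -2.7144]
0.9 [0.5382 0.0268 0.3067] [-0.1804 -0.0568 -0.1326]
0.75 [0.5205 0.0212 0.2904] [-0.3542 -0.1116 -0.3268]
0.6 [0.5053 0.0164 0.2715] [-0.3037 -0.0957 -0.3786]
0.45 [0.493  0.0125 0.2504] [-0.2463 -0.0776 -0.4219]
0.3 [0.4838 0.0097 0.2276] [-0.1834 -0.0578 -0.4558]
0.15 [0.478  0.0078 0.2036] [-0.1164 -0.0367 -0.4794]
0 [0.4756 0.0071 0.179 ] [-0.0467 -0.0147 -0.4922]
```

```bash
python3 -m pendant '{"delta_pos":[[0.2,-0.1,-0.8],[0.2,-0.1,-0.8],[0,0,-0.7],[-0.12,-0.04,-0.2],[-0.13,-0.04,-0.2]],"rot":[[0,0,0],[0,0,0],[0,0,0],[0,0,0],[0,0,0]]}' && python3 -m pendant '{"delta_pos":[[-0.18,-0.06,-0.13],[-0.18,-0.055,-0.16],[-0.18,-0.055,-0.16],[-0.15,-0.05,-0.19],[-0.15,-0.05,-0.19],[-0.12,-0.04,-0.21],[-0.12,-0.04,-0.21],[-0.09,-0.03,-0.23],[-0.09,-0.03,-0.23],[-0.06,-0.02,-0.24],[-0.06,-0.02,-0.24]],"rot":[[0,0,0],[0,0,0],[0,0,0],[0,0,0],[0,0,0],[0,0,0],[0,0,0],[0,0,0],[0,0,0],[0,0,0],[0,0,0]]}'
```

```text
clock: 2.28
eef_pos: [0.5573, 0.0358, 0.3161]
tool_rot: [[0.294, 0.001, 0.956], [-0.956, -0.0, 0.294], [0.0, -1.0, 0.001]]
force: [0.1, -0.4, 0.1]
finger_gap: 0.0006
clock: 3.65
eef_pos: [0.4885, 0.0133, 0.2051]
tool_rot: [[0.294, 0.0, 0.956], [-0.956, 0.0, 0.294], [-0.0, -1.0, 0.0]]
force: [0.9, -0.5, 0.2]
finger_gap: 0.0006
```

```bash
python3 -m pendant '{"delta_pos":[[-0.02,-0.01,-0.16],[-0.02,0,-0.16],[0,0,-0.14],[0,0,0]],"rot":[[0,0,0],[0,0,0],[0,0,0],[0,0,0]]}'; python3 - <<'E'
from h import *
d=cam('wrist');cv2.imwrite('pics/w2.png',d['image'])
E
```

```text
clock: 4.15
eef_pos: [0.4865, 0.0129, 0.1825]
tool_rot: [[0.294, -0.001, 0.956], [-0.956, 0.0, 0.294], [-0.0, -1.0, -0.001]]
force: [0.4, -0.2, 0.3]
finger_gap: 0.0004
```

View pics/w2.png

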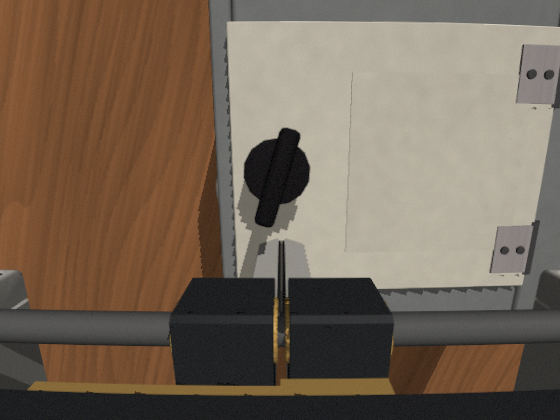

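The lid is almost shut. The wing shows at (277,172), running from (289,132) to (265,223). I'll press on gently until I feel the deck.

```bash
python3 -m pendant '{"delta_pos":[[0,0,-0.04],[0,0,-0.04],[0,0,0]],"rot":[[0,0,0],[0,0,0],[0,0,0]]}'; python3 -m pendant '{"delta_pos":[[0,0,-0.02],[0,0,0]],"rot":[[0,0,0],[0,0,0]]}';python3 -m pendant '{"delta_pos":[[0,0,-0.02],[0,0,0]],"rot":[[0,0,0],[0,0,0]]}'
```

```text
clock: 4.58
eef_pos: [0.4868, 0.0128, 0.1793]
tool_rot: [[0.294, 0.001, 0.956], [-0.956, -0.0, 0.294], [0.0, -1.0, 0.001]]
force: [0.1, -0.1, 3.3]
finger_gap: 0.0001
clock: 4.82
eef_pos: [0.4869, 0.0128, 0.1791]
tool_rot: [[0.294, 0.001, 0.956], [-0.956, -0.0, 0.294], [0.0, -1.0, 0.001]]
force: [-4.5, -1.0, 13.3]
finger_gap: 0.0004
clock: 5.08
eef_pos: [0.4869, 0.0128, 0.179]
tool_rot: [[0.294, 0.002, 0.956], [-0.956, -0.0, 0.294], [0.001, -1.0, 0.002]]
force: [-9.7, -1.1, 24.4]
finger_gap: 0.0003
```

Contact came at z = 0.179, so the lid is shut. I'll lift clear, open the jaws, move towards the wing and measure it.

```bash
python3 -m pendant '{"delta_pos":[[0,0,0.4],[0,0,0.8],[0,0,0.8],[-0.1,0,0.2],[0,0,0],[0,0,0]],"rot":[[0,0,0],[0,0,0],[0,0,0],[0,0,0],[0,0,0],[0,0,0]]}' 0
python3 - <<'E'
from h import *
np.set_printoptions(precision=4,suppress=True)
m=np.load('m.npz');R,O=m['R'],m['O']
s=monitor.observe();d=cam('wrist');im=d['image'];cv2.imwrite('pics/w3.png',im)
g=im.max(2);mask=(g<45).astype(np.uint8)
c0=proj(d,O+R@[-.1,0,.198])[0];print('expected px',c0)
n,lab,st,ce=cv2.connectedComponentsWithStats(mask)
for i in range(1,n):
    if st[i,4]>300:print(i,st[i],ce[i])
E
```

```text
clock: 5.82
eef_pos: [0.4813, 0.0128, 0.2856]
tool_rot: [[0.294, -0.002, 0.956], [-0.956, 0.0, 0.294], [-0.001, -1.0, -0.002]]
force: [0.5, -0.0, -0.4]
finger_gap: 0.0471
expected px [285.6241 161.8282]
4 [  0  31  22  49 355] [10.507  56.4761]
10 [  0  81  25  85 572] [ 15.9161 126.0455]
12 [ 537  114   23   73 1256] [550.4658 153.9538]
14 [ 265  132   39   57 1423] [283.8826 158.8833]
20 [216 241  26  72 849] [229.5218 282.0707]
21 [321 241  27  72 894] [332.6454 282.5123]
22 [ 342  277  162  108 9821] [435.0322 330.9782]
23 [    0   278   560   142 26153] [211.8948 375.9815]
```

View pics/w3.png

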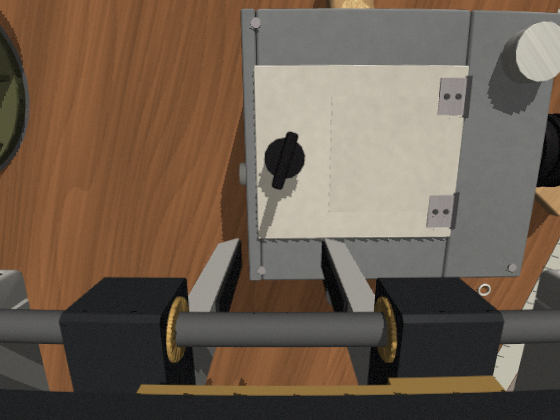

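```bash
python3 - <<'E'
from h import *
np.set_printoptions(precision=4,suppress=True)
m=np.load('m.npz');R,O=m['R'],m['O']
s=monitor.observe();d=cam('wrist');im=d['image']
crop=im[110:210,230:340];cv2.imwrite('pics/c3.png',cv2.resize(crop,None,fx=5,fy=5,interpolation=cv2.INTER_CUBIC))
print('skirt',onz(d,[(284.5,158)],.172))
E=onz(d,[(292,134),(278,186)],.198);print(E,E.mean(0),np.linalg.norm(E[0]-E[1]))
v=(E[0]-E[1])@R;print('wing angle deg vs machine y',np.degrees(np.arctan2(-v[0],v[1])))
C=onz(d,[(256,22),(513,268),(262,270)],.15);print('screws mach',(C-O)@R)
print('lid corners mach',(onz(d,[(255,66),(468,66),(258,240),(456,236)],.154)-O)@R)
E
```

```text
skirt [[0.4688 0.0602 0.172 ]]
[[0.468  0.0802 0.198 ]
 [0.4695 0.0408 0.198 ]] [0.4688 0.0605 0.198 ] 0.03943025129450909
wing angle deg vs machine y -15.334162873981763
screws mach [[-0.1232  0.1089  0.15  ]
 [ 0.1236 -0.1079  0.15  ]
 [-0.1225 -0.1077  0.15  ]]
lid corners mach [[-0.1245  0.0744  0.154 ]
 [ 0.0521  0.075   0.154 ]
 [-0.1253 -0.0758  0.154 ]
 [ 0.0593 -0.073   0.154 ]]
```

View pics/c3.png

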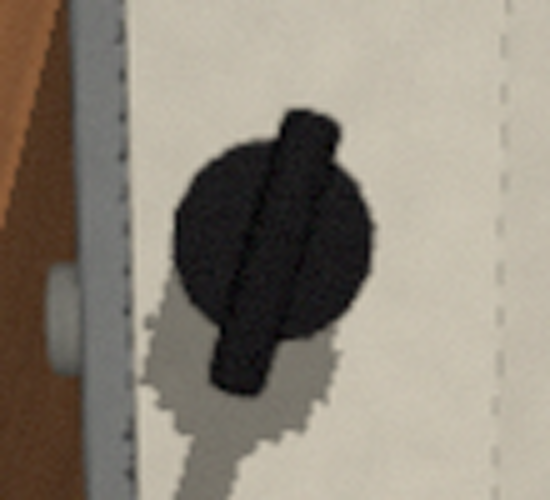

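The crop shows the wing running from about (292.6,134) to (277.6,187). Its axis is at (0.469, 0.060) and its angle is about -15.5°. I'll line up with it, go down and pinch.

```bash
python3 -m pendant '{"delta_pos":[[-0.12,0.46,0],[-0.12,0.48,0],[0,0,-0.5],[0,0,-0.5],[0,0,-0.4],[0,0,-0.2],[0,0,0]],"rot":[[0,0,-0.75],[0,0,-0.75],[0,0,0],[0,0,0],[0,0,0],[0,0,0],[0,0,0]]}'
python3 -m pendant '{"delta_pos":[[0,0,0],[0,0,0],[0,0,0],[0,0,0]],"rot":[[0,0,0],[0,0,0],[0,0,0],[0,0,0]]}' -1 5
python3 - <<'E'
from h import *
d=cam('wrist');cv2.imwrite('pics/w4.png',d['image'][60:320,130:430]);print(monitor.observe()['torque'])
E
```

```text
clock: 6.8
eef_pos: [0.4695, 0.0598, 0.2065]
tool_rot: [[0.037, -0.001, 0.999], [-0.999, -0.0, 0.037], [0.0, -1.0, -0.001]]
force: [0.0, -0.6, 1.6]
finger_gap: 0.0468
clock: 7.3
eef_pos: [0.4696, 0.0598, 0.2071]
tool_rot: [[0.037, 0.0, 0.999], [-0.999, 0.0, 0.037], [-0.0, -1.0, 0.0]]
force: [0.5, -0.2, -0.7]
finger_gap: 0.0107
[-0.27256035  0.74957418 -0.030563  ]
```

View pics/w4.png

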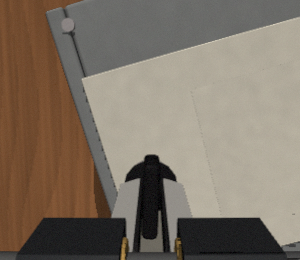

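The wing sits between the pads. I'll open slightly, lower the tips onto the skirt, then pinch.

```bash
python3 -m pendant '{"delta_pos":[[0,0,-0.08],[0,0,-0.08],[0,0,0]],"rot":[[0,0,0],[0,0,0],[0,0,0]]}' -0.68 10
python3 -m pendant '{"delta_pos":[[0,0,-0.02],[0,0,-0.02],[0,0,0]],"rot":[[0,0,0],[0,0,0],[0,0,0]]}'
python3 -c "
from h import *
print(monitor.observe()['torque'])"
```

```text
clock: 7.72
eef_pos: [0.4695, 0.0598, 0.1985]
tool_rot: [[0.037, -0.001, 0.999], [-0.999, -0.0, 0.037], [0.0, -1.0, -0.001]]
force: [1.1, 0.1, -0.8]
finger_gap: 0.0151
clock: 8.1
eef_pos: [0.4697, 0.0598, 0.1972]
tool_rot: [[0.037, 0.0, 0.999], [-0.999, 0.0, 0.037], [-0.0, -1.0, 0.0]]
force: [-1.5, -0.8, 2.5]
finger_gap: 0.0154
[-0.02501872  0.24606203  0.05543802]
```

```bash
python3 -m pendant '{"delta_pos":[[0,0,0],[0,0,0],[0,0,0]],"rot":[[0,0,0],[0,0,0],[0,0,0]]}' -1 12
python3 -m pendant '{"delta_pos":[[0,0,-0.02],[0,0,0]],"rot":[[0,0,0],[0,0,0]]}'
python3 -m pendant '{"delta_pos":[[0,0,-0.016],[0,0,0]],"rot":[[0,0,0],[0,0,0]]}'
```

```text
clock: 8.48
eef_pos: [0.4694, 0.0598, 0.1969]
tool_rot: [[0.037, -0.001, 0.999], [-0.999, -0.0, 0.037], [0.0, -1.0, -0.001]]
force: [-5.0, 0.5, 3.6]
finger_gap: 0.0088
clock: 8.72
eef_pos: [0.4694, 0.0598, 0.1958]
tool_rot: [[0.037, -0.001, 0.999], [-0.999, -0.0, 0.037], [0.0, -1.0, -0.001]]
force: [-5.9, 0.1, 4.5]
finger_gap: 0.0086
clock: 8.98
eef_pos: [0.4694, 0.0598, 0.1951]
tool_rot: [[0.037, -0.001, 0.999], [-0.999, -0.0, 0.037], [0.0, -1.0, -0.001]]
force: [-4.8, -0.8, 4.0]
finger_gap: 0.0087
```

```bash
python3 -m pendant '{"delta_pos":[[-0.01,0,-0.006],[0,0,0]],"rot":[[0,0,0],[0,0,0]]}'
python3 -m pendant '{"delta_pos":[[0,0,-0.006],[0,0,0]],"rot":[[0,0,0],[0,0,0]]}'
python3 -m pendant '{"delta_pos":[[0,0,-0.006],[0,0,0]],"rot":[[0,0,0],[0,0,0]]}'
```

```text
clock: 9.22
eef_pos: [0.4693, 0.0598, 0.195]
tool_rot: [[0.037, 0.001, 0.999], [-0.999, 0.0, 0.037], [-0.0, -1.0, 0.001]]
force: [-2.5, -0.8, 4.2]
finger_gap: 0.0093
clock: 9.48
eef_pos: [0.4692, 0.0598, 0.1946]
tool_rot: [[0.037, 0.0, 0.999], [-0.999, 0.0, 0.037], [0.0, -1.0, 0.0]]
force: [-2.6, -0.4, 4.3]
finger_gap: 0.0091
clock: 9.72
eef_pos: [0.4692, 0.0598, 0.1943]
tool_rot: [[0.037, 0.0, 0.999], [-0.999, -0.0, 0.037], [0.0, -1.0, 0.0]]
force: [-2.0, -0.6, 4.6]
finger_gap: 0.0087
```

```bash
for i in 1 ; do python3 -m pendant '{"delta_pos":[[0,0,-0.01],[0,0,0]],"rot":[[0,0,0],[0,0,0]]}'; done; python3 -m pendant '{"delta_pos":[[0,0,-0.01],[0,0,0]],"rot":[[0,0,0],[0,0,0]]}'
```

```text
clock: 9.98
eef_pos: [0.4692, 0.0598, 0.1938]
tool_rot: [[0.037, 0.0, 0.999], [-0.999, 0.0, 0.037], [-0.0, -1.0, 0.0]]
force: [-1.2, -0.1, 4.4]
finger_gap: 0.0088
clock: 10.22
eef_pos: [0.4692, 0.0598, 0.1933]
tool_rot: [[0.037, 0.0, 0.999], [-0.999, 0.0, 0.037], [-0.0, -1.0, 0.0]]
force: [-1.1, -1.2, 4.6]
finger_gap: 0.0089
```

```bash
python3 -m pendant '{"delta_pos":[[0,0,-0.012],[0,0,0]],"rot":[[0,0,0],[0,0,0]]}';python3 -m pendant '{"delta_pos":[[0,0,-0.012],[0,0,0]],"rot":[[0,0,0],[0,0,0]]}'; python3 -m pendant '{"delta_pos":[[0,0,-0.012],[0,0,0]],"rot":[[0,0,0],[0,0,0]]}'
```

```text
clock: 10.48
eef_pos: [0.4692, 0.0598, 0.1927]
tool_rot: [[0.037, 0.0, 0.999], [-0.999, 0.0, 0.037], [-0.0, -1.0, 0.0]]
force: [-0.5, -0.7, 5.8]
finger_gap: 0.0092
clock: 10.72
eef_pos: [0.4692, 0.0598, 0.1921]
tool_rot: [[0.037, 0.0, 0.999], [-0.999, 0.0, 0.037], [-0.0, -1.0, 0.0]]
force: [-0.9, 0.4, 6.6]
finger_gap: 0.0091
clock: 10.98
eef_pos: [0.4692, 0.0598, 0.1915]
tool_rot: [[0.037, 0.0, 0.999], [-0.999, -0.0, 0.037], [0.0, -1.0, 0.0]]
force: [-0.6, -0.4, 4.8]
finger_gap: 0.0089
```

The tool is now 5.5 mm down under spring load only, so the pin may be dropping through the slot. I'll continue in small steps, watching the force.

```bash
python3 -m pendant '{"delta_pos":[[0,0,-0.012],[0,0,0]],"rot":[[0,0,0],[0,0,0]]}';python3 -m pendant '{"delta_pos":[[0,0,-0.012],[0,0,0]],"rot":[[0,0,0],[0,0,0]]}'; python3 -m pendant '{"delta_pos":[[0,0,-0.012],[0,0,0]],"rot":[[0,0,0],[0,0,0]]}'
```

```text
clock: 11.22
eef_pos: [0.4692, 0.0598, 0.191]
tool_rot: [[0.037, 0.0, 0.999], [-0.999, 0.0, 0.037], [-0.0, -1.0, 0.0]]
force: [-1.0, 0.4, 6.4]
finger_gap: 0.0088
clock: 11.48
eef_pos: [0.4692, 0.0598, 0.1904]
tool_rot: [[0.037, 0.0, 0.999], [-0.999, 0.0, 0.037], [-0.0, -1.0, 0.0]]
force: [-0.0, 0.4, 6.0]
finger_gap: 0.0089
clock: 11.72
eef_pos: [0.4693, 0.0598, 0.1898]
tool_rot: [[0.037, 0.0, 0.999], [-0.999, 0.0, 0.037], [-0.0, -1.0, 0.0]]
force: [-0.2, -0.1, 6.3]
finger_gap: 0.0087
```

```bash
python3 -m pendant '{"delta_pos":[[0,0,-0.012],[0,0,0]],"rot":[[0,0,0],[0,0,0]]}';python3 -m pendant '{"delta_pos":[[0,0,-0.012],[0,0,0]],"rot":[[0,0,0],[0,0,0]]}'; python3 -c "
from h import *
print(monitor.observe()['torque'])
d=cam('wrist');cv2.imwrite('pics/w5.png',d['image'][60:320,130:430])"
```

```text
clock: 11.98
eef_pos: [0.4692, 0.0598, 0.1892]
tool_rot: [[0.037, 0.0, 0.999], [-0.999, 0.0, 0.037], [-0.0, -1.0, 0.0]]
force: [-1.4, -1.3, 6.8]
finger_gap: 0.0092
clock: 12.22
eef_pos: [0.4692, 0.0598, 0.1886]
tool_rot: [[0.037, 0.0, 0.999], [-0.999, 0.0, 0.037], [-0.0, -1.0, 0.0]]
force: [-0.4, -0.4, 6.5]
finger_gap: 0.0093
[-0.16818873  0.22501227  0.02329845]
```

The force is rising at about 0.35 N/mm, which is the spring, so the wing happened to be lined up with the slot. I'll go to the bottom, expected near z = 0.1865.

```bash
python3 -m pendant '{"delta_pos":[[0,0,-0.012],[0,0,0]],"rot":[[0,0,0],[0,0,0]]}';python3 -m pendant '{"delta_pos":[[0,0,-0.012],[0,0,0]],"rot":[[0,0,0],[0,0,0]]}';python3 -m pendant '{"delta_pos":[[0,0,-0.012],[0,0,0]],"rot":[[0,0,0],[0,0,0]]}'
```

```text
clock: 12.52
eef_pos: [0.4692, 0.0598, 0.188]
tool_rot: [[0.037, 0.0, 0.999], [-0.999, 0.0, 0.037], [-0.0, -1.0, 0.0]]
force: [-0.9, -0.6, 8.0]
finger_gap: 0.0092
clock: 12.78
eef_pos: [0.4692, 0.0598, 0.1875]
tool_rot: [[0.037, 0.0, 0.999], [-0.999, -0.0, 0.037], [0.0, -1.0, 0.0]]
force: [-1.2, 0.1, 7.2]
finger_gap: 0.0093
clock: 13.02
eef_pos: [0.4692, 0.0598, 0.1869]
tool_rot: [[0.037, 0.0, 0.999], [-0.999, 0.0, 0.037], [-0.0, -1.0, 0.0]]
force: [-2.3, -0.6, 7.7]
finger_gap: 0.0091
```

```bash
python3 -m pendant '{"delta_pos":[[0,0,-0.004],[0,0,0],[0,0,0],[0,0,0]],"rot":[[0,0,0],[0,0,-0.3],[0,0,-0.4],[0,0,-0.5]]}'; python3 -c "
from h import *
s=monitor.observe();print(s['torque'],s['joints'])"
```

```text
clock: 13.52
eef_pos: [0.4692, 0.0598, 0.1868]
tool_rot: [[-0.174, 0.0, 0.985], [-0.985, -0.0, -0.174], [-0.0, -1.0, 0.0]]
force: [-0.9, -0.3, 8.0]
finger_gap: 0.0088
[-0.11800948  0.34142985  0.02333043] [ 2.82762241e+00  9.84501415e+00  1.02328244e+02 -1.81911539e-03
  6.78003927e+01  1.28575823e+01]
```

```bash
python3 -m pendant '{"delta_pos":[[0,0,0],[0,0,0],[0,0,0],[0,0,0],[0,0,0]],"rot":[[0,0,-0.5],[0,0,-0.5],[0,0,-0.5],[0,0,-0.5],[0,0,-0.5]]}';python3 -m pendant '{"delta_pos":[[0,0,0],[0,0,0],[0,0,0],[0,0,0],[0,0,0],[0,0,0],[0,0,0]],"rot":[[0,0,-0.5],[0,0,-0.5],[0,0,-0.5],[0,0,-0.5],[0,0,-0.5],[0,0,-0.5],[0,0,-0.5]]}'; python3 -c "
from h import *
s=monitor.observe();print(s['torque'],s['joints'][5])"
```

```text
clock: 14.15
eef_pos: [0.4692, 0.0598, 0.1868]
tool_rot: [[-0.574, 0.0, 0.819], [-0.819, -0.0, -0.574], [-0.0, -1.0, 0.0]]
force: [-1.0, -0.1, 8.4]
finger_gap: 0.0091
clock: 15.02
eef_pos: [0.4692, 0.0598, 0.1868]
tool_rot: [[-0.94, 0.0, 0.341], [-0.341, -0.0, -0.94], [-0.0, -1.0, 0.0]]
force: [-1.2, -0.2, 7.9]
finger_gap: 0.0087
[-0.04318148  0.56675894  0.06821879] 72.87394281931059
```

Turned 72° so far, freely. The rest goes in small steps while I watch the z torque.

```bash
t='import h;print(h.monitor.observe()["torque"].round(3))'
python3 -m pendant '{"delta_pos":[[0,0,0],[0,0,0],[0,0,0],[0,0,0]],"rot":[[0,0,-0.4],[0,0,-0.4],[0,0,-0.4],[0,0,0]]}';python3 -c "$t"
python3 -m pendant '{"delta_pos":[[0,0,0],[0,0,0]],"rot":[[0,0,-0.2],[0,0,0]]}';python3 -c "$t"
python3 -m pendant '{"delta_pos":[[0,0,0],[0,0,0]],"rot":[[0,0,-0.2],[0,0,0]]}';python3 -c "$t"
```

```text
clock: 15.52
eef_pos: [0.4692, 0.0598, 0.1867]
tool_rot: [[-0.99, 0.0, 0.14], [-0.14, 0.0, -0.99], [-0.0, -1.0, 0.0]]
force: [-1.7, -0.6, 8.0]
finger_gap: 0.0089
[-0.154  0.505  0.023]
clock: 15.78
eef_pos: [0.4692, 0.0598, 0.1867]
tool_rot: [[-0.994, 0.0, 0.106], [-0.106, -0.0, -0.994], [-0.0, -1.0, 0.0]]
force: [-1.2, 0.1, 7.7]
finger_gap: 0.0092
[-0.101  0.546 -0.036]
clock: 16.02
eef_pos: [0.4692, 0.0598, 0.1867]
tool_rot: [[-0.997, 0.0, 0.071], [-0.071, 0.0, -0.997], [-0.0, -1.0, 0.0]]
force: [-1.0, -0.1, 8.2]
finger_gap: 0.009
[-0.094  0.516 -0.027]
```

```bash
t='import h;print(h.monitor.observe()["torque"].round(3))'
python3 -m pendant '{"delta_pos":[[0,0,0],[0,0,0]],"rot":[[0,0,-0.15],[0,0,0]]}';python3 -c "$t"
python3 -m pendant '{"delta_pos":[[0,0,0],[0,0,0]],"rot":[[0,0,-0.15],[0,0,0]]}';python3 -c "$t"
python3 -m pendant '{"delta_pos":[[0,0,0],[0,0,0]],"rot":[[0,0,-0.15],[0,0,0]]}';python3 -c "$t"
```

```text
clock: 16.27
eef_pos: [0.4692, 0.0598, 0.1867]
tool_rot: [[-0.999, 0.0, 0.045], [-0.045, -0.0, -0.999], [-0.0, -1.0, 0.0]]
force: [-1.9, 1.2, 7.1]
finger_gap: 0.0087
[-0.102  0.507 -0.012]
clock: 16.52
eef_pos: [0.4692, 0.0598, 0.1867]
tool_rot: [[-1.0, 0.0, 0.019], [-0.019, -0.0, -1.0], [-0.0, -1.0, 0.0]]
force: [-1.0, -0.4, 6.8]
finger_gap: 0.0089
[-0.082  0.541 -0.035]
clock: 16.77
eef_pos: [0.4692, 0.0598, 0.1867]
tool_rot: [[-1.0, 0.0, -0.007], [0.007, 0.0, -1.0], [-0.0, -1.0, -0.0]]
force: [-1.3, -0.4, 7.4]
finger_gap: 0.009
[-0.015  0.49   0.019]
```

Turned 92.5° with no stop felt. I'll ease up about 3 mm so the spring lifts the pin into its notch.

```bash
python3 -m pendant '{"delta_pos":[[0,0,0.02],[0,0,0.02],[0,0,0]],"rot":[[0,0,0],[0,0,0],[0,0,0]]}'; python3 -m pendant '{"delta_pos":[[0,0,0.01],[0,0,0.01],[0,0,0]],"rot":[[0,0,0],[0,0,0],[0,0,0]]}'
```

```text
clock: 17.15
eef_pos: [0.4692, 0.0598, 0.1887]
tool_rot: [[-1.0, 0.0, -0.007], [0.007, -0.0, -1.0], [-0.0, -1.0, 0.0]]
force: [-1.0, -0.3, 6.6]
finger_gap: 0.009
clock: 17.52
eef_pos: [0.4692, 0.0598, 0.1896]
tool_rot: [[-1.0, 0.0, -0.007], [0.007, -0.0, -1.0], [-0.0, -1.0, 0.0]]
force: [-1.8, -0.4, 6.0]
finger_gap: 0.0089
```

At 7.4 mm down the spring still pushes on the tool. The pin is therefore above the ridge level (9 mm) and rising into the notch.

```bash
python3 -m pendant '{"delta_pos":[[0,0,0.01],[0,0,0]],"rot":[[0,0,0],[0,0,0]]}'; python3 -m pendant '{"delta_pos":[[0,0,0.006],[0,0,0]],"rot":[[0,0,0],[0,0,0]]}'
```

```text
clock: 17.77
eef_pos: [0.4692, 0.0598, 0.1901]
tool_rot: [[-1.0, 0.0, -0.007], [0.007, 0.0, -1.0], [-0.0, -1.0, -0.0]]
force: [-1.1, 0.6, 6.7]
finger_gap: 0.0089
clock: 18.02
eef_pos: [0.4692, 0.0598, 0.1903]
tool_rot: [[-1.0, 0.0, -0.007], [0.007, 0.0, -1.0], [-0.0, -1.0, -0.0]]
force: [-0.3, -0.4, 6.0]
finger_gap: 0.0089
```

```bash
python3 -m pendant '{"delta_pos":[[0,0,0.006],[0,0,0]],"rot":[[0,0,0],[0,0,0]]}'; python3 -m pendant '{"delta_pos":[[0,0,0.006],[0,0,0]],"rot":[[0,0,0],[0,0,0]]}'; python3 -m pendant '{"delta_pos":[[0,0,0.006],[0,0,0]],"rot":[[0,0,0],[0,0,0]]}'
```

```text
clock: 18.27
eef_pos: [0.4692, 0.0598, 0.1905]
tool_rot: [[-1.0, 0.0, -0.007], [0.007, 0.0, -1.0], [-0.0, -1.0, -0.0]]
force: [0.1, -0.1, 2.6]
finger_gap: 0.0089
clock: 18.52
eef_pos: [0.4691, 0.0598, 0.1906]
tool_rot: [[-1.0, -0.0, -0.007], [0.007, 0.0, -1.0], [0.0, -1.0, -0.0]]
force: [1.6, 0.4, -1.4]
finger_gap: 0.0091
clock: 18.77
eef_pos: [0.4691, 0.0598, 0.1908]
tool_rot: [[-1.0, -0.0, -0.007], [0.007, 0.0, -1.0], [0.0, -1.0, -0.0]]
force: [3.7, 1.4, -6.4]
finger_gap: 0.0089
```

The pin seated firmly at z = 0.1905, which is 7 mm down: the spring load went off and a pull upward met resistance. I'll back off, release, retreat and look.

```bash
python3 -m pendant '{"delta_pos":[[0,0,-0.008],[0,0,0],[0,0,0],[0,0,0]],"rot":[[0,0,0],[0,0,0],[0,0,0],[0,0,0]]}'; python3 -m pendant '{"delta_pos":[[0,0,0],[0,0,0],[0,0,0],[0,0,0]],"rot":[[0,0,0],[0,0,0],[0,0,0],[0,0,0]]}' -0.4; python3 -m pendant '{"delta_pos":[[0,0,0.2],[0,0,0.6],[0,0,0.9],[0,0,0.9],[-0.3,-0.3,0.9],[0,0,0],[0,0,0]],"rot":[[0,0,0],[0,0,0],[0,0,0],[0,0,0],[0,0,0],[0,0,0],[0,0,0]]}'
python3 - <<'E'
from h import *
d=cam('wrist');cv2.imwrite('pics/w6.png',d['image'])
t=cam('top');cv2.imwrite('pics/top6.png',cv2.resize(t['image'],(800,600)))
E
```

```text
clock: 19.27
eef_pos: [0.4691, 0.0598, 0.1907]
tool_rot: [[-1.0, -0.0, -0.007], [0.007, 0.0, -1.0], [0.0, -1.0, -0.0]]
force: [3.0, 0.5, -3.2]
finger_gap: 0.0086
clock: 19.77
eef_pos: [0.4691, 0.0598, 0.1908]
tool_rot: [[-1.0, 0.0, -0.007], [0.007, -0.0, -1.0], [-0.0, -1.0, 0.0]]
force: [0.7, -0.4, 0.2]
finger_gap: 0.0279
clock: 20.65
eef_pos: [0.454, 0.0448, 0.3654]
tool_rot: [[-1.0, -0.0, -0.007], [0.007, 0.0, -1.0], [0.0, -1.0, -0.0]]
force: [-0.7, 0.4, -0.3]
finger_gap: 0.0281
```

View pics/w6.png

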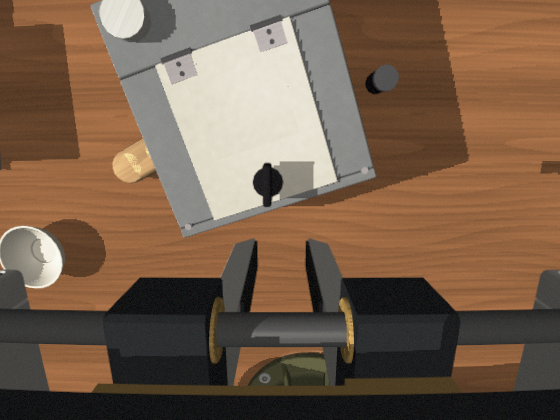

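View pics/top6.png

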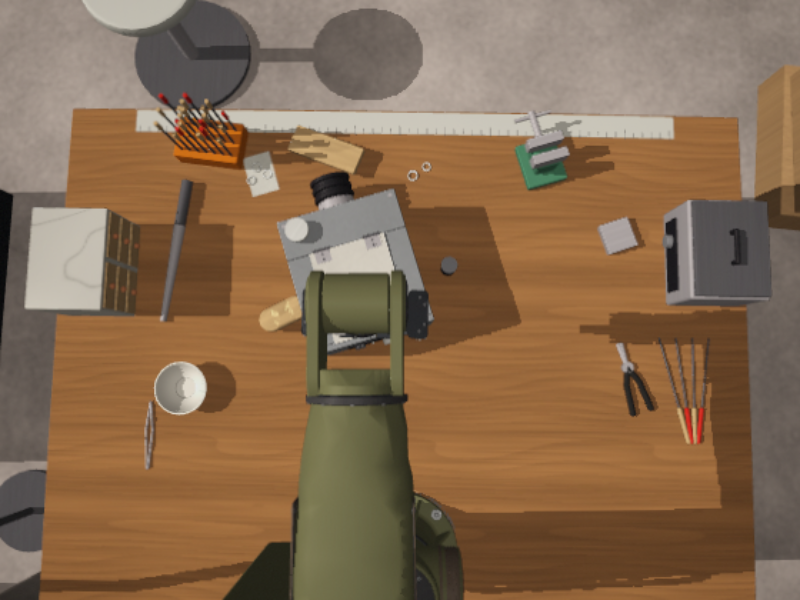

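After release, the wrist picture shows the lid flat. The wing at (267,184) still stands at the turned angle, along tool x. The top view shows the tin, brush, canister, bowl, pliers, block and mandrel where they were.

```bash
python3 -c "
from h import *
print(order.sign_off())"
```

```text
the job is handed in; nothing more can be done
None
```

The lid is shut, and from what I felt and saw the fastener is locked in its notch. I handed the job in at about 21 s; no verdict was reported.

- **Lid:** I pushed it shut with closed fingers beside the wing until it met the deck. I pressed a little further than needed to confirm this, and the force on the lid reached 24 N. That was on the lid over the deck, to the side of the stud.
- **Finding the slot:** I pinched the wing at about -15° and pressed. It was already lined up with the slot, so the pin dropped straight through and no feeling about was needed.
- **Locking:** I pushed it about 10 mm down with at most 8.5 N measured, then turned it 92° clockwise without feeling an end stop.
- **Checks:** As I eased up, the spring kept pushing past the ridge level. The load then came off sharply about 3.8 mm above the lowest point (3.5 mm expected), with 6 N of resistance to a slight upward pull. After release the wing stayed at the turned angle, the lid lay flat, and the other things looked unmoved. I did not test the lock by turning the wing back.

No check failed. The deck corners in the first far view disagreed by up to 3 cm, so I discarded them and measured again from close by.

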